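# Load and centre the tray of an orbital shaker

### The job

The shaker has been left running: flip its toggle switch off (bat leaning towards the robot), then take the finished white bottle out of the round steel tray and stand it on the blue mat, and stand all the amber jars from the mat upright inside the tray, which lies loose on the platen. Then, without lifting the tray and with light taps only, tap its rim from the switch side first, then from the side opposite the switch, and go on from whichever side is needed until it sits centred in the white ring mark (within 6 mm). Leave the tray standing free and only then flip the toggle back on (bat leaning away from the robot); do not disturb the tip box, tube rack and vortex mixer.

Things in the scene. Friction and masses are not known exactly. Their poses are not given: they have to be found in the camera images.
- shaker: Fixed orbital shaker: white housing 270 mm (x) by 400 mm (y), 55 mm high, with a black platen 255 x 270 mm on it, top 75 mm above the bench. Origin on the bench straight under the ring mark's centre; the housing reaches 145 mm to -y and 255 mm to +y of it. z up, +y towards the switch (robot's left), +x away from the robot; turned by up to 0.2 rad.
- platen_mark (a point): Centre of the white ring mark on the platen, on its top face; axes as the shaker's. The ring is a painted line of 94 to 98 mm radius with four short ticks outward, so a centred tray shows an even 4 mm dark gap all round.
- toggle_pivot (a point): Pivot of the toggle switch on the shaker's left-hand deck, 190 mm to +y of the mark's centre, 5 mm above the housing's top (60 mm above the bench); axes as the shaker's.
- toggle_tip (a point): Centre of the rounded end of the switch's steel bat: a round bat 60 mm long from its pivot to this point, outer half 14 mm in diameter. It tips about the pivot along the shaker's x axis, 26 mm either side of upright.
- toggle (a joint): Angle of the bat (rad): 0 = off, leaning 0.45 rad from upright towards the robot (-x of the shaker); 0.9 = on, leaning as far away from the robot (+x). It falls over to whichever side of the centre (0.45) it is on and stays there; about 0.5 N at the tip moves it.
- tray: Loose round steel tray, 180 mm outer diameter, 30 mm high, wall 5 mm, floor 6 mm thick (inside diameter 170 mm), 0.35 kg; lies on the platen. Origin: centre of its underside, z up. It starts off the mark towards the switch, and slides under a push of 3 to 8 N.
- jar1: Squat amber jar with a black cap, a plain cylinder 50 mm in diameter and 66 mm tall, 80 g. Origin: centre of its underside, z up. Starts upright on the blue mat (4 mm thick). All jars are alike; three or four are present, absent ones read None.
- jar2: Squat amber jar with a black cap, a plain cylinder 50 mm in diameter and 66 mm tall, 80 g. Origin: centre of its underside, z up. Starts upright on the blue mat (4 mm thick). All jars are alike; three or four are present, absent ones read None.
- jar3: Squat amber jar with a black cap, a plain cylinder 50 mm in diameter and 66 mm tall, 80 g. Origin: centre of its underside, z up. Starts upright on the blue mat (4 mm thick). All jars are alike; three or four are present, absent ones read None.
- jar4: Squat amber jar with a black cap, a plain cylinder 50 mm in diameter and 66 mm tall, 80 g. Origin: centre of its underside, z up. Starts upright on the blue mat (4 mm thick). All jars are alike; three or four are present, absent ones read None.
- bottle: White plastic bottle, body 48 mm in diameter and 66 mm tall, with a narrow white cap (28 mm in diameter) up to 86 mm; 60 g. Origin: centre of its underside, z up. Starts upright on the tray's floor, 48 mm off the tray's centre.
- mat: Fixed blue mat beside the shaker, 250 mm (its x) by 240 mm (its y), 4 mm thick. Origin: centre of its underside, on the bench.
- tipbox: Blue pipette tip box with a clear lid, 85 x 125 mm, 90 mm high, loose; leave alone. Origin: centre of its underside.
- tuberack: Green tube rack with a few tubes, 70 x 180 mm, 94 mm high, loose; leave alone. Origin: centre of its underside.
- vortex: Grey vortex mixer, 130 mm in diameter, 105 mm high, loose; leave alone. Origin: centre of its underside.
Things that resemble listed ones, but are neither listed nor needed, are in the scene too. Leave any red or yellow look-alike of the jar1 alone.

How it is judged:
On the way, in this order (a step that is already met when the one before it is completed fails the run):
1. the toggle is flipped off (value of joint toggle below 0.2 rad), for 0.2 s.
2. all jars stand upright in the tray and the bottle on the mat, the switch still off (value of joint toggle below 0.2 rad and horizontal distance between each of jar1, jar2, jar3, jar4 and tray below 0.066 m and z of jar1 in the frame of tray between -0.01 and 0.012 m and angle between each of jar1, jar2, jar3, jar4, bottle's own z axis and vertical below 0.15 rad and z of jar2 in the frame of tray between -0.01 and 0.012 m and z of jar3 in the frame of tray between -0.01 and 0.012 m and z of jar4 in the frame of tray between -0.01 and 0.012 m and x of bottle in the frame of mat between -0.125 and 0.125 m and y of bottle in the frame of mat between -0.12 and 0.12 m and height (world z) of bottle below 0.012 m), for 0.2 s.
3. the loaded tray is tapped from the switch side (value of joint toggle below 0.2 rad and contact force between the fingers and tray above 0.4 N and y of the grasp point in the frame of platen_mark above 0.05 m).
4. the tray is tapped from the side opposite the switch (value of joint toggle below 0.2 rad and contact force between the fingers and tray above 0.4 N and y of the grasp point in the frame of platen_mark below -0.05 m).
5. the loaded tray stands free, centred on the mark, the switch still off (all of step 2 and horizontal distance between tray and platen_mark below 0.006 m and angle between tray's own z axis and vertical below 0.06 rad and contact force between each of the arm, the fingers and tray below 0.05 N), for 0.3 s.
6. the toggle is flipped on (value of joint toggle above 0.7 rad), for 0.2 s.
At the end, for the whole second after the job is handed in: The toggle is on (bat past 0.7 rad), the tray lies flat on the platen within 6 mm of the mark's centre, every jar stands upright on the tray's floor inside its rim, the bottle stands upright on the mat (its centre over it), and all is released and at rest (value of joint toggle above 0.7 rad and horizontal distance between tray and platen_mark below 0.006 m and angle between tray's own z axis and vertical below 0.06 rad and contact force between each of the arm, the fingers and tray below 0.05 N and horizontal distance between each of jar1, jar2, jar3, jar4 and tray below 0.066 m and z of jar1 in the frame of tray between -0.01 and 0.012 m and angle between each of jar1, jar2, jar3, jar4, bottle's own z axis and vertical below 0.15 rad and z of jar2 in the frame of tray between -0.01 and 0.012 m and z of jar3 in the frame of tray between -0.01 and 0.012 m and z of jar4 in the frame of tray between -0.01 and 0.012 m and x of bottle in the frame of mat between -0.125 and 0.125 m and y of bottle in the frame of mat between -0.12 and 0.12 m and height (world z) of bottle below 0.012 m and linear speed of each of tray, bottle, jar1, jar2, jar3, jar4 below 0.02 m/s); the robot touches nothing.
It fails at once if the tray is lifted more than 15 mm off the platen (z of tray in the frame of platen_mark above 0.015 m).
It fails at once if the tray is hit or pushed with more than 25 N (contact force between any of the arm, the fingers and tray above 25 N).
It fails at once if the tip box is shifted more than 30 mm (distance of tipbox from where it was at the start of the episode above 0.03 m).
It fails at once if the tube rack is shifted more than 30 mm (distance of tuberack from where it was at the start of the episode above 0.03 m).
It fails at once if the vortex mixer is shifted more than 30 mm (distance of vortex from where it was at the start of the episode above 0.03 m).
Of jar1, jar2, jar3, jar4 only 3 to 4 are there at a start; the rules pass over those that are not, and their reading is None.
At some moment in a run one of jar1, jar2, jar3, jar4, tray may be knocked a few centimetres aside while the robot is not near it.
It also fails if it takes over 208 s, if anything falls off the work surface, if the arm or the gripper's body presses on something with over 40 N, if the wrist force passes 120 N, or if a joint passes its speed limit or range.

### The arm

A 7-joint arm with a two-finger parallel gripper is mounted at the origin on the work surface. World frame = base frame: x ahead of the robot, y to its left, z up, the work surface at z = 0. Lengths are in m, angles in rad, forces in N, time in s.
With the tool pointing down it reaches from about 0.4 to 0.9 m from the base axis. Payload 5.5 kg.
Tool frame: the origin (TCP) lies midway between the tips of the shut fingers; the grasp point (between the pads) lies 19 mm behind it; z points along the fingers, y is the line along which they close (so a half turn about z gives the same grasp; the last joint's range is limited). The gripper opens to 92 mm and grips with 3 to 60 N. Pads are 19 mm wide; open, the fingers measure 130 mm over their backs; the gripper's body (75 mm by 190 mm) begins 47 mm behind the grasp point.
Start: joints at [-0.851, 0.501, -0.427, 1.55, 0.221, 1.138, -0.21], TCP at [0.287, 0.583, 0.227] pointing down, gripper open.
Joint ranges: [-2.88, 2.88], [-0.31, 2.03], [-1.54, 1.56], [0.2, 2.42], [-1.41, 4.55], [0.19, 2.02], [-2.57, 2.57]. Speed limits (rad/s): [2.57, 2.57, 3.14, 3.14, 3.14, 3.14, 3.14].

### API

Orientations are given as a rotation vector (axis times angle).
In Python, from workcell import manip gives the robot as it stands.
- The arm moves only by the tool arm_command, never from a script. Its argument "deltas" is a list of rows, each an object with "offset": the shift along the tool's x, y, z as a fraction of full scale, a list of three; "spin": the turn about the tool's z as a fraction of full scale. A call has 1 to 10 rows; each row shifts and turns the commanded pose from where the row before left it, along the tool's axes as they then stand; what a row does not reach is not made up. Full scale, the value 1, is 0.04 m for a shift and 0.12 rad for a turn. A row lasts 1/12 s, in which the tool goes at most 41.7 mm and 7.16 degrees, less where a joint would pass 70% of its speed; a pose out of reach is approached as far as the arm can. A call with a number of a shift or a turn outside -1 to 1 is refused whole. A call with a gripper value outside its range is refused whole. "hand" is the closure, from -1 (fully open) to 1 (shut), set as the call begins (left out, the last holds). The fingers move at their own pace and stop on an object; the grip force is fixed at half the most. Time passes only in rows, so rows that do not move let the fingers close. It gives the time, the measured TCP pose, the force, the opening and the grip force at its end, in the units of the state.
- manip.observe(): the state, without advancing time (a new reading comes with each control period).
- manip.get_image(name): name is "scene" or "top"; returns the picture (384x512x3 uint8, red, green, blue); there is no depth.
- manip.camera_info(name): a dict with "fovy" (degrees; the focal length in pixels is half the picture's height over the tangent of half this angle, whatever the lens; pixels are square), "cx", "cy" (the principal point, pixels), "extrinsics" (4x4, takes a point from camera to world coordinates). Camera axes: x right, y down, z forward; pixel columns grow to the right and rows downward; lengths in m; the calibration is good to about 2 mm. A picture is of the moment at which its call begins. camera_info takes no time and is no camera call.
- manip.job_done(): hands the job in; it is judged then, once.
Trained networks look in the newest picture that a camera, given by its name, has taken for a name from the list of things; names that differ only in an ending like _2 or _b are one class to them, and where a whole thing is asked for, a point or a joint stands for the part that bears it (a point fixed in the world has none). Each returns a list of dicts, best first, with "score" (0 to 1); they miss things now and then, are a little off and sometimes report something else, mostly with a low value. They report only what shows in the picture. A call takes as long as a camera call. They do not tell look-alikes from the thing itself.
- manip.find_in(camera, label): "extent" ([left, top, right, bottom] in pixels, round what is visible of it).
- manip.mark_of(camera, label): "uv" ([column, row] in pixels: a listed point, or the origin of a listed thing).
The state is a dict: "time_s": time; "qpos": joint angles; "joint_velocities": joint speeds; "tau": joint torques, N m; "eef_pos": TCP position; "orientation": TCP orientation; "force": force on the tool from outside, world axes, zero at the start; "torque": the same for the moment, N m; "gripper_width": opening from 0.0 (shut) to 1.0 (fully open); "finger_force": force on a finger pad.
Only numpy, scipy, OpenCV 4.12 (cv2) and the standard library are available. Lean on these libraries where they do the work, as an engineer would, in place of code of your own. Each camera call takes 0.05 s, during which the arm holds its last target. There are 200 camera calls.

## Working session

There is one attempt and no reset: what is moved stays moved. The work goes in short steps, Python scripts to look and compute and a tool call to move; the robot and the scene stay as the last step left them, time stands still between calls to the robot, and variables do not carry over. Pictures are saved under pics/ and viewed, at most 14 in all, crops included, and the job is handed in when it is done.

Besides the shell and the picture viewer there is one more tool, called after "Call:" as a command line: name --argument value ..., lists and objects as JSON in quotes. arm_command: Moves the arm, as the interface text tells. Its arguments: {"type":"object","properties":{"deltas":{"type":"array"},"hand":{"type":"number"}},"required":["deltas"]}

```bash
mkdir -p pics; ls
cat > h.py <<'E'
from workcell import manip
import numpy as np, cv2
from scipy.spatial.transform import Rotation as R
def cam(n):
    c=manip.camera_info(n); f=192/np.tan(np.radians(c['fovy'])/2)
    return f,c['cx'],c['cy'],np.array(c['extrinsics'])
def pix2w(n,uv,z):
    f,cx,cy,E=cam(n); d=E[:3,:3]@np.array([(uv[0]-cx)/f,(uv[1]-cy)/f,1]); o=E[:3,3]
    return o+d*(z-o[2])/d[2]
def w2pix(n,p):
    f,cx,cy,E=cam(n); q=E[:3,:3].T@(np.array(p)-E[:3,3]); return np.array([cx+f*q[0]/q[2],cy+f*q[1]/q[2]])
def shot(n,fn=None):
    im=manip.get_image(n)
    if fn: cv2.imwrite('pics/'+fn,im[:,:,::-1])
    return im
E
python3 - <<'E'
from h import *
for n in('scene','top'):
    shot(n,n+'0.png'); print(n,[np.round(x,3) for x in cam(n)])
s=manip.observe(); print(s['eef_pos'],s['orientation'],R.from_rotvec(s['orientation']).as_matrix().round(3))
for l in ['shaker','platen_mark','toggle_pivot','toggle_tip','tray','jar1','bottle','mat','tipbox','tuberack','vortex']:
    for n in('top','scene'):
        print(l,n,[(np.round(d['uv']).tolist(),round(d['score'],2)) for d in manip.mark_of(n,l)])
E
```

```text
pics
scene [np.float64(487.595), np.float64(261.414), np.float64(193.195), array([[-0.595,  0.642, -0.483,  1.362],
       [ 0.804,  0.471, -0.363,  0.562],
       [-0.006, -0.604, -0.797,  1.356],
       [ 0.   ,  0.   ,  0.   ,  1.   ]])]
top [np.float64(438.349), np.float64(256.176), np.float64(192.662), array([[ 0.067, -0.973,  0.221,  0.246],
       [-0.998, -0.066,  0.01 , -0.044],
       [ 0.005, -0.221, -0.975,  1.745],
       [ 0.   ,  0.   ,  0.   ,  1.   ]])]
[0.2864874  0.58276586 0.2257924 ] [-7.11211549e-01 -3.05960635e+00  2.64553942e-03] [[-0.897  0.441 -0.001]
 [ 0.441  0.897 -0.002]
 [ 0.    -0.002 -1.   ]]
shaker top [([253.0, 212.0], 0.74)]
shaker scene [([266.0, 201.0], 0.6)]
platen_mark top [([253.0, 210.0], 0.86)]
platen_mark scene []
toggle_pivot top [([206.0, 206.0], 0.86)]
toggle_pivot scene [([310.0, 216.0], 0.86), ([392.0, 275.0], 0.44)]
toggle_tip top [([208.0, 193.0], 0.49)]
toggle_tip scene [([232.0, 141.0], 0.49), ([307.0, 213.0], 0.4), ([205.0, 136.0], 0.24)]
tray top [([246.0, 201.0], 0.81), ([346.0, 245.0], 0.42)]
tray scene [([275.0, 194.0], 0.86),
[... 239 characters left out ...]
[205.0, 137.0], 0.83), ([181.0, 118.0], 0.74), ([216.0, 164.0], 0.69), ([234.0, 143.0], 0.65), ([141.0, 149.0], 0.65), ([182.0, 156.0], 0.62), ([162.0, 140.0], 0.57), ([154.0, 172.0], 0.5), ([275.0, 195.0], 0.42)]
bottle top [([250.0, 195.0], 0.51)]
bottle scene [([262.0, 200.0], 0.58)]
mat top [([334.0, 233.0], 0.7)]
mat scene [([209.0, 148.0], 0.8), ([390.0, 280.0], 0.72), ([204.0, 134.0], 0.55)]
tipbox top [([323.0, 182.0], 0.84), ([248.0, 201.0], 0.37), ([206.0, 190.0], 0.35), ([250.0, 156.0], 0.16)]
tipbox scene [([179.0, 188.0], 0.87)]
tuberack top [([250.0, 155.0], 0.8)]
tuberack scene [([231.0, 255.0], 0.91), ([209.0, 148.0], 0.58)]
vortex top [([136.0, 195.0], 0.97)]
vortex scene []
```

Run:
```python
import cv2
t=cv2.imread('pics/top0.png');s=cv2.imread('pics/scene0.png')
cv2.imwrite('pics/a.png',cv2.resize(t[120:290,170:420],None,fx=3.2,fy=3.2,interpolation=cv2.INTER_CUBIC))
cv2.imwrite('pics/b.png',cv2.resize(s[90:290,110:370],None,fx=3,fy=3,interpolation=cv2.INTER_CUBIC))
```

```text
(no output)
```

View pics/a.png

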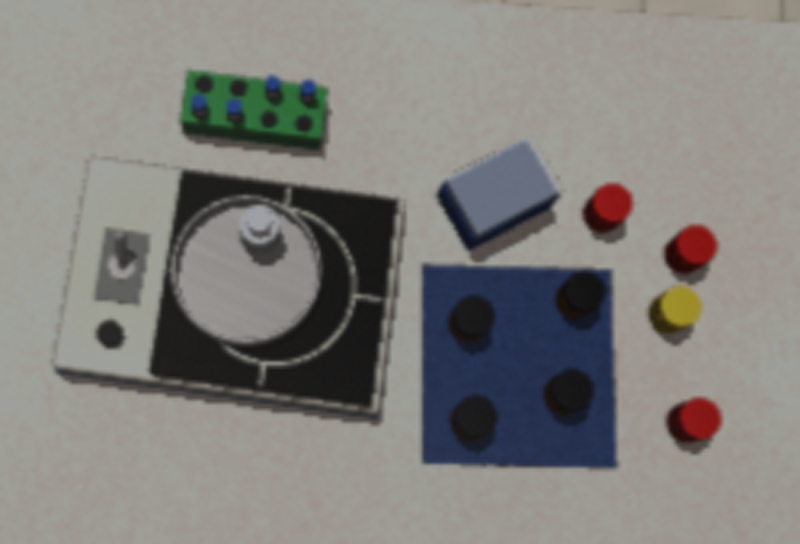

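View pics/b.png

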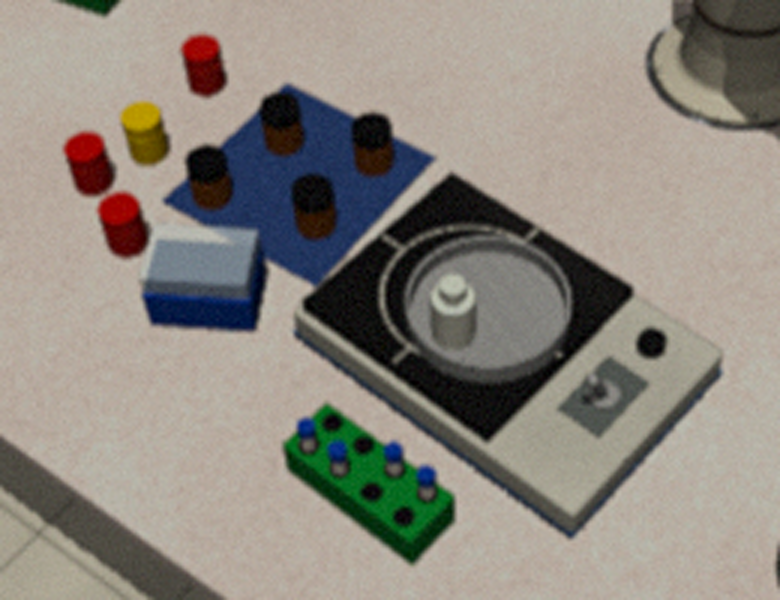

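Amber jars' caps (full top-image pixels) are at (317,219), (352,212), (347,243) and (318,251) on the mat. The look-alikes are three reds at (360,184), (386,197), (387,251) and a yellow at (382,216), all off the mat. The bottle is at (251,191) in the tray, the bat at about (209,196) leans away from the robot, and the knob at (204,224) is not the switch.

```bash
cat >> h.py <<'E'
from scipy.optimize import minimize
from scipy.ndimage import map_coordinates
TH=np.linspace(0,2*np.pi,180,endpoint=False)
def samp(n,g,P):
    f,cx,cy,E=cam(n); q=(np.asarray(P)-E[:3,3])@E[:3,:3]
    return map_coordinates(g,[cy+f*q[:,1]/q[:,2],cx+f*q[:,0]/q[:,2]],order=1,mode='nearest')
def circ(c,r,z): return np.c_[c[0]+r*np.cos(TH),c[1]+r*np.sin(TH),np.full(180,z)]
def gray(im): return im.astype(float).mean(2)
def best(score,x0,step=.002,span=8):
    x0=np.array(x0,float); c=[(score(x0+step*np.array([i,j])),i,j) for i in range(-span,span+1) for j in range(-span,span+1)]
    _,i,j=max(c); x=x0+step*np.array([i,j])
    r=minimize(lambda p:-score(p),x,method='Nelder-Mead',options=dict(initial_simplex=[x,x+[.0015,0],x+[0,.0015]],xatol=1e-4,fatol=1e-3)); return r.x,-r.fun
def ring(n,g,x0,**k):
    return best(lambda c:np.mean(np.clip(samp(n,g,circ(c,.096,.075))-.5*samp(n,g,circ(c,.1035,.075))-.5*samp(n,g,circ(c,.0885,.075)),-30,60)),x0,**k)
def tray(n,g,x0,**k):
    # outer rim edge: bright rim inside, darker outside
    return best(lambda c:np.mean(np.clip(samp(n,g,circ(c,.0875,.105))-samp(n,g,circ(c,.0945,.105)),-40,60)+.5*np.clip(samp(n,g,circ(c,.0875,.105))-samp(n,g,circ(c,.081,.105)),-20,20)),x0,**k)
def caps(n,g,x0,z=.07,**k):
    # cap top disc, radius 25
    return best(lambda c:np.mean(samp(n,g,circ(c,.029,z))-samp(n,g,circ(c,.021,z))),x0,**k)
E
python3 - <<'E'
from h import *
G={n:gray(cv2.imread(f'pics/{n}0.png')) for n in('top','scene')}
m0=pix2w('top',(253,210),.075); t0=pix2w('top',(246,201),.081); print(m0,t0)
for n in G:
    print(n,'ring',ring(n,G[n],m0[:2]),'tray',tray(n,G[n],t0[:2]))
print('pivot',pix2w('top',(206,206),.06),pix2w('scene',(310,216),.06))
print('tip on', pix2w('top',(208,193),.115))
for d in manip.mark_of('top','jar1')[:1]+manip.mark_of('top','mat')[:1]:print(d)
for a,b in [((350,214),None),((346,245),None),((318,250),None),((314,217),None)]: print('jar',pix2w('top',a,.004)[:2])
for b in [(205,137),(181,118),(216,164),(234,143),(182,156)]: print('jar s',pix2w('scene',b,.004)[:2])
print('bottle',pix2w('top',(250,195),.081),pix2w('scene',(262,200),.081))
print('mat',pix2w('top',(334,233),0),[pix2w('top',(170+x/3.2,120+y/3.2),.004)[:2].round(3) for x,y in[(423,264),(610,270),(616,467),(423,462)]])
c=[pix2w('top',(170+x/3.2,120+y/3.2),.075)[:2].round(3) for x,y in[(182,170),(405,200),(380,410),(152,377)]];print('platen',c)
for l in('tipbox','tuberack','vortex'):print(l,[ (pix2w('top',d['uv'],0)[:2].round(3)) for d in manip.mark_of('top',l)[:1]])
E
```

```text
[ 0.55486167 -0.01980061  0.075     ] [0.58727385 0.00958691 0.081     ]
top ring (array([ 0.56131485, -0.02897151]), np.float64(34.117960104428754)) tray (array([0.5736916 , 0.00584447]), np.float64(47.80483952506596))Traceback (most recent call last):
  File "<stdin>", line 5, in <module>
  File "h.py", line 29, in ring
    return best(lambda c:np.mean(np.clip(samp(n,g,circ(c,.096,.075))-.5*samp(n,g,circ(c,.1035,.075))-.5*samp(n,g,circ(c,.0885,.075)),-30,60)),x0,**k)
  File "h.py", line 25, in best
    x0=np.array(x0,float); c=[(score(x0+step*np.array([i,j])),i,j) for i in range(-span,span+1) for j in range(-span,span+1)]
                               ~~~~~^^^^^^^^^^^^^^^^^^^^^^^^^
  File "h.py", line 29, in <lambda>
    return best(lambda c:np.mean(np.clip(samp(n,g,circ(c,.096,.075))-.5*samp(n,g,circ(c,.1035,.075))-.5*samp(n,g,circ(c,.0885,.075)),-30,60)),x0,**k)
                                                                        ~~~~^^^^^^^^^^^^^^^^^^^^^^^^
  File "h.py", line 20, in samp
    f,cx,cy,E=cam(n); q=(np.asarray(P)-E[:3,3])@E[:3,:3]
              ~~~^^^
  File "h.py", line 5, in cam
    c=manip.camera_info(n); f=192/np.tan(np.radians(c['fovy'])/2)
ValueError: time passes only in moves, steps and waits
```

```bash
sed -i 's/^def cam(n)/from functools import lru_cache\n@lru_cache\ndef cam(n)/' h.py
cat > m.py <<'E'
from h import *
print(manip.camera_info('top').keys())
G={n:gray(cv2.imread(f'pics/{n}0.png')) for n in('top','scene')}
for n in G:
    print(n,'ring',ring(n,G[n],(.56,-.029)),'tray',tray(n,G[n],(.573,.006)))
print('pivot',pix2w('top',(206,206),.06),pix2w('scene',(310,216),.06))
print('tip on', pix2w('top',(208,193),.115))
for a in [(352,211.6),(347.5,242.5),(318,250.6),(317.5,219)]:
    x=pix2w('top',a,.07)[:2]; print('jar',*[caps(n,G[n],x,span=6) for n in G])
print('bottle',pix2w('top',(250,195),.081),pix2w('scene',(262,200),.081), pix2w('top',(170+260/3.2,120+220/3.2),.167),pix2w('scene',(110+454/3,90+286/3),.167))
print('mat',pix2w('top',(334,233),0),[pix2w('top',(170+x/3.2,120+y/3.2),.004)[:2].round(3) for x,y in[(423,264),(610,270),(616,467),(423,462)]])
c=[pix2w('top',(170+x/3.2,120+y/3.2),.075)[:2].round(3) for x,y in[(182,170),(405,200),(380,410),(152,377)]];print('platen',c)
print('knobtip',pix2w('scene',(110+592/3,90+385/3),.114),pix2w('top',(170+124/3.2,120+240/3.2),.114))
for l in('tipbox','tuberack','vortex'):print(l,[ (pix2w('top',d['uv'],0)[:2].round(3)) for d in manip.mark_of('top',l)[:1]])
print(manip.observe()['time_s'])
E
python3 m.py
```

```text
dict_keys(['fovy', 'cx', 'cy', 'extrinsics'])
top ring (array([ 0.56129486, -0.02901492]), np.float64(34.117589714298084)) tray (array([0.5737031 , 0.00585081]), np.float64(47.80485028041233))
scene ring (array([ 0.55730598, -0.02710739]), np.float64(29.01685905635139)) tray (array([0.56920338, 0.00976883]), np.float64(54.64402069903032))
pivot [0.5610781  0.16490794 0.06      ] [0.55763844 0.15160968 0.06      ]
tip on [0.60154107 0.15512222 0.115     ]
jar (array([ 0.5857012 , -0.41431324]), np.float64(39.450856712514266)) (array([ 0.57810191, -0.40016626]), np.float64(64.60132189942715))
jar (array([ 0.45843288, -0.39160056]), np.float64(15.768040253164635)) (array([ 0.45705968, -0.38835344]), np.float64(46.88797645793076))
jar (array([ 0.41676767, -0.27533172]), np.float64(15.576145913498637)) (array([ 0.41784505, -0.27404632]), np.float64(63.142603319480926))
jar (array([ 0.53913977, -0.27044336]), np.float64(15.95189578180755)) (array([ 0.53964601, -0.26609547]), np.float64(25.391323286488934))
bottle [ 0.61207286 -0.00421473  0.081     ] [ 0.60997888 -0.00173082  0.081     ] [ 0.6170825  -0.00923175  0.167     ] [0.61651695 0.00107294 0.167     ]
mat [ 0.49731324 -0.34845625  0.        ] [array([ 0.612, -0.216]), array([ 0.621, -0.452]), array([ 0.374, -0.463]), array([ 0.364, -0.226])]
platen [array([0.695, 0.093]), array([ 0.676, -0.183]), array([ 0.417, -0.165]), array([0.438, 0.108])]
knobtip [0.60328549 0.16685548 0.114     ] [0.59417582 0.15168794 0.114     ]
tipbox [array([ 0.703, -0.297])]
tuberack [array([0.798, 0.009])]
vortex [array([0.598, 0.461])]
1.35
```

Call:
arm_command --deltas '[{"offset":[0,0,0],"spin":-1},{"offset":[0,0,0],"spin":-1},{"offset":[0,0,0],"spin":-1},{"offset":[0,0,0],"spin":-0.81},{"offset":[-0.63,-0.755,0],"spin":0},{"offset":[-0.63,-0.755,0],"spin":0},{"offset":[-0.63,-0.755,0],"spin":0},{"offset":[-0.63,-0.755,0],"spin":0},{"offset":[0,0,0],"spin":0}]' --hand 1

```text
time_s: 2.1
eef_pos: [0.3961, 0.454, 0.2261]
orientation: [0.019, 3.137, -0.009]
force: [1.7, -0.5, -0.7]
gripper_width: 0.398
finger_force: 0.0
```

Call:
arm_command --deltas '[{"offset":[-0.62,-0.735,0],"spin":0},{"offset":[-0.62,-0.735,0],"spin":0},{"offset":[-0.62,-0.735,0],"spin":0},{"offset":[-0.62,-0.735,0],"spin":0},{"offset":[-0.62,-0.735,0],"spin":0},{"offset":[-0.62,-0.735,0],"spin":0},{"offset":[-0.62,-0.735,0],"spin":0},{"offset":[-0.62,-0.735,0],"spin":0},{"offset":[-0.62,-0.735,0],"spin":0},{"offset":[-0.62,-0.735,0],"spin":0}]'

```text
time_s: 2.93
eef_pos: [0.6367, 0.1673, 0.2269]
orientation: [-0.001, 3.141, 0.0]
force: [0.2, 1.2, 0.2]
gripper_width: 0.004
finger_force: 0.0
```

Call:
arm_command --deltas '[{"offset":[0,0,0],"spin":0},{"offset":[0,0,0],"spin":0}]'

```text
time_s: 3.1
eef_pos: [0.6374, 0.1649, 0.2261]
orientation: [0.01, 3.142, -0.002]
force: [-1.0, 0.4, -0.1]
gripper_width: 0.006
finger_force: 0.0
```

Call:
arm_command --deltas '[{"offset":[-0.25,-0.1,0.5],"spin":0},{"offset":[0,0,0.9],"spin":0},{"offset":[0,0,0.9],"spin":0},{"offset":[0,0,0.85],"spin":0},{"offset":[0.4,0,0],"spin":0},{"offset":[0.4,0,0],"spin":0},{"offset":[0.4,0,0],"spin":0},{"offset":[0.4,0,0],"spin":0},{"offset":[0.4,0,0],"spin":0},{"offset":[0.2,0,0],"spin":0}]'

```text
time_s: 3.93
eef_pos: [0.5686, 0.1668, 0.1049]
orientation: [-0.003, 3.117, 0.009]
force: [34.1, -1.8, -6.7]
gripper_width: 0.008
finger_force: 15.2
```

Call:
arm_command --deltas '[{"offset":[0,0,0],"spin":0},{"offset":[0,0,0],"spin":0},{"offset":[-0.5,0,-1],"spin":0},{"offset":[0,0,-1],"spin":0},{"offset":[0,0,-1],"spin":0},{"offset":[0,0,-0.5],"spin":0},{"offset":[0,0.5,0],"spin":0}]' --hand -1

```text
time_s: 4.52
eef_pos: [0.5797, 0.1833, 0.2445]
orientation: [0.005, 3.132, 0.0]
force: [1.3, -0.1, 0.2]
gripper_width: 0.463
finger_force: 0.0
```

Run:
```python
from h import *
t=shot('top','top1.png');s=shot('scene','scene1.png')
a=cv2.resize(t[150:240,180:300],None,fx=4,fy=4,interpolation=cv2.INTER_CUBIC)
b=cv2.resize(s[110:240,200:360],None,fx=3,fy=3,interpolation=cv2.INTER_CUBIC)
o=np.zeros((760,480,3),np.uint8);o[:360]=a;o[360:750]=b[:390]
cv2.imwrite('pics/c.png',cv2.resize(o[:,:,::-1],None,fx=.78,fy=.78))
```

```text
(no output)
```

View pics/c.png

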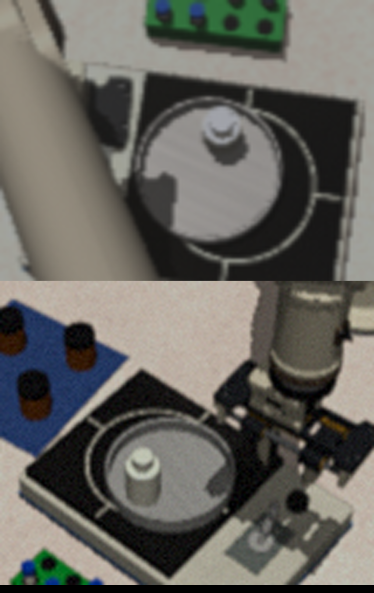

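Call:
arm_command --deltas '[{"offset":[-0.17,-0.93,0],"spin":0},{"offset":[-0.17,-0.93,0],"spin":0},{"offset":[-0.17,-0.93,0],"spin":0},{"offset":[-0.17,-0.93,0],"spin":0},{"offset":[-0.17,-0.93,0],"spin":0},{"offset":[0,0,0],"spin":0},{"offset":[0,0,0],"spin":0},{"offset":[0,0,0],"spin":0}]' --hand -1

```text
time_s: 5.28
eef_pos: [0.6092, -0.0004, 0.2368]
orientation: [0.002, -3.139, -0.002]
force: [0.7, 0.5, -0.2]
gripper_width: 0.998
finger_force: 0.0
```

Call:
arm_command --deltas '[{"offset":[-0.12,-0.07,0.8],"spin":0},{"offset":[0,0,0.8],"spin":0},{"offset":[0,0,0.8],"spin":0},{"offset":[0,0,0.5],"spin":0},{"offset":[0,0,0.27],"spin":0},{"offset":[0,0,0],"spin":0}]'

```text
time_s: 5.78
eef_pos: [0.6125, -0.0018, 0.1081]
orientation: [0.006, -3.136, -0.002]
force: [-0.6, -0.3, 0.1]
gripper_width: 0.997
finger_force: 0.0
```

Call:
arm_command --deltas '[{"offset":[0,0,0],"spin":0},{"offset":[0,0,0],"spin":0},{"offset":[0,0,0],"spin":0},{"offset":[0,0,0],"spin":0},{"offset":[0,0,0],"spin":0},{"offset":[0,0,0],"spin":0},{"offset":[0,0,0],"spin":0}]' --hand 1

```text
time_s: 6.37
eef_pos: [0.6154, -0.0042, 0.1116]
orientation: [-0.0, 3.141, -0.0]
force: [0.4, 1.5, 0.5]
gripper_width: 0.54
finger_force: 0.1
```

Call:
arm_command --deltas '[{"offset":[0,0,0],"spin":0},{"offset":[0,0,0],"spin":0},{"offset":[0,0,0],"spin":0}]'

```text
time_s: 6.62
eef_pos: [0.6153, -0.0041, 0.1115]
orientation: [-0.001, 3.141, -0.0]
force: [-1.0, -0.1, 3.3]
gripper_width: 0.517
finger_force: 30.0
```

Call:
arm_command --deltas '[{"offset":[0,0,-0.4],"spin":0},{"offset":[0,0,-0.7],"spin":0},{"offset":[0,0,-1],"spin":0},{"offset":[0,0,-1],"spin":0},{"offset":[0,0,0],"spin":0}]'

```text
time_s: 7.03
eef_pos: [0.62, -0.0035, 0.2438]
orientation: [-0.001, 3.128, 0.0]
force: [2.4, 0.3, 0.2]
gripper_width: 0.52
finger_force: 30.0
```

Call:
arm_command --deltas '[{"offset":[0.3,-0.83,0],"spin":0},{"offset":[0.3,-0.83,0],"spin":0},{"offset":[0.3,-0.83,0],"spin":0},{"offset":[0.3,-0.83,0],"spin":0},{"offset":[0.3,-0.83,0],"spin":0},{"offset":[0.3,-0.83,0],"spin":0},{"offset":[0.3,-0.83,0],"spin":0},{"offset":[0.3,-0.83,0],"spin":0},{"offset":[0.3,-0.83,0],"spin":0},{"offset":[0.3,-0.83,0],"spin":0}]'

```text
time_s: 7.87
eef_pos: [0.4943, -0.3376, 0.2348]
orientation: [0.001, -3.141, -0.0]
force: [0.7, -0.5, 0.5]
gripper_width: 0.516
finger_force: 30.0
```

Call:
arm_command --deltas '[{"offset":[0,0,0],"spin":0},{"offset":[0,0,0],"spin":0},{"offset":[0,0,0],"spin":0}]'

```text
time_s: 8.12
eef_pos: [0.4952, -0.3357, 0.2346]
orientation: [-0.0, -3.141, -0.002]
force: [1.0, 0.4, -1.1]
gripper_width: 0.518
finger_force: 30.0
```

Call:
arm_command --deltas '[{"offset":[-0.1,0,0.8],"spin":0},{"offset":[0,0,1],"spin":0},{"offset":[0,0,1],"spin":0},{"offset":[0,0,1],"spin":0},{"offset":[0,0,0.7],"spin":0},{"offset":[0,0,0.2],"spin":0},{"offset":[0,0,0.1],"spin":0},{"offset":[0,0,0],"spin":0},{"offset":[0,0,0],"spin":0}]'

```text
time_s: 8.87
eef_pos: [0.5012, -0.3364, 0.0451]
orientation: [-0.002, 3.139, -0.002]
force: [0.2, 0.4, 0.1]
gripper_width: 0.52
finger_force: 30.0
```

Call:
arm_command --deltas '[{"offset":[0,0,0.1],"spin":0},{"offset":[0,0,0.06],"spin":0},{"offset":[0,0,0],"spin":0},{"offset":[0,0,0],"spin":0}]'

```text
time_s: 9.2
eef_pos: [0.4995, -0.3364, 0.0374]
orientation: [-0.0, 3.141, -0.001]
force: [-0.1, 0.8, -0.4]
gripper_width: 0.516
finger_force: 30.0
```

Call:
arm_command --deltas '[{"offset":[0,0,0.04],"spin":0},{"offset":[0,0,0],"spin":0},{"offset":[0,0,0],"spin":0}]'

```text
time_s: 9.45
eef_pos: [0.4992, -0.3361, 0.0351]
orientation: [0.001, -3.141, -0.0]
force: [0.3, 0.7, -1.0]
gripper_width: 0.514
finger_force: 30.0
```

Call:
arm_command --deltas '[{"offset":[0,0,0],"spin":0},{"offset":[0,0,0],"spin":0},{"offset":[0,0,0],"spin":0},{"offset":[0,0,0],"spin":0},{"offset":[0,0,0],"spin":0},{"offset":[0,0,-0.3],"spin":0},{"offset":[0,0,-1],"spin":0},{"offset":[0,0,-1],"spin":0},{"offset":[0,0,-1],"spin":0},{"offset":[0,0,-1],"spin":0}]' --hand -0.43

```text
time_s: 10.28
eef_pos: [0.4991, -0.3359, 0.21]
orientation: [-0.001, 3.141, -0.0]
force: [0.3, -0.1, -0.1]
gripper_width: 0.716
finger_force: 0.0
```

Call:
arm_command --deltas '[{"offset":[-0.5,0.85,0],"spin":0},{"offset":[-0.5,0.85,0],"spin":0},{"offset":[0,0,0],"spin":0},{"offset":[0,0,0],"spin":0},{"offset":[0,0,1],"spin":0},{"offset":[0,0,1],"spin":0},{"offset":[0,0,1],"spin":0},{"offset":[0,0,1],"spin":0},{"offset":[0,0,0.35],"spin":0},{"offset":[0,0,0],"spin":0}]'

```text
time_s: 11.12
eef_pos: [0.5352, -0.2677, 0.0293]
orientation: [-0.001, -3.133, -0.005]
force: [0.9, -0.4, -0.3]
gripper_width: 0.719
finger_force: 0.0
```

Call:
arm_command --deltas '[{"offset":[0,0,0],"spin":0},{"offset":[0,0,0],"spin":0},{"offset":[0,0,0],"spin":0},{"offset":[0,0,0],"spin":0},{"offset":[0,0,0],"spin":0},{"offset":[0,0,0],"spin":0}]' --hand 1

```text
time_s: 11.62
eef_pos: [0.5414, -0.2693, 0.0361]
orientation: [-0.0, 3.137, -0.004]
force: [-0.2, -0.3, 6.9]
gripper_width: 0.54
finger_force: 30.0
```

Call:
arm_command --deltas '[{"offset":[0,0,-0.4],"spin":0},{"offset":[0,0,-1],"spin":0},{"offset":[0,0,-1],"spin":0},{"offset":[0,0,-1],"spin":0},{"offset":[0,0,-1],"spin":0},{"offset":[0,0,-0.3],"spin":0},{"offset":[0,0,0],"spin":0}]'

```text
time_s: 12.2
eef_pos: [0.5424, -0.2694, 0.2275]
orientation: [-0.001, 3.132, -0.008]
force: [0.4, -0.3, -0.4]
gripper_width: 0.54
finger_force: 30.0
```

```bash
cat > look.py <<'E'
import sys
from h import *
tag=sys.argv[1]; T=(.5715,.008) if len(sys.argv)<4 else tuple(map(float,sys.argv[2:4]))
G={n:gray(shot(n,n+tag+'.png')) for n in('top','scene')}
for n in G:
    r,sr=ring(n,G[n],(.559,-.028),span=4); t,st=tray(n,G[n],T,span=12)
    d=t-r; c,s=np.cos(-.072),np.sin(-.072)
    print(n,'ring',r.round(4),round(sr),'tray',t.round(4),round(st),'diff',d.round(4),'shk',np.array([c*d[0]+s*d[1],-s*d[0]+c*d[1]]).round(4))
E
cat > jars.py <<'E'
import sys
from h import *
for a in [(.582,-.407),(.4575,-.39),(.417,-.2745)]:
    print('jar',a,*[ (lambda r:(r[0].round(4),round(r[1])))(caps(n,gray(cv2.imread(f'pics/{n}{sys.argv[1]}.png')),a,span=10)) for n in('top','scene')])
E
python3 look.py 2; python3 jars.py 2
```

```text
top ring [ 0.5612 -0.0292] 33 tray [0.5736 0.0059] 48 diff [0.0125 0.0351] shk [0.0099 0.0359]
scene ring [ 0.557  -0.0267] 30 tray [0.5694 0.0097] 55 diff [0.0124 0.0364] shk [0.0097 0.0372]
jar (0.582, -0.407) (array([ 0.5758, -0.4162]), 25) (array([ 0.5753, -0.3784]), 25)
jar (0.4575, -0.39) (array([ 0.4575, -0.3945]), 18) (array([ 0.4606, -0.387 ]), 39)
jar (0.417, -0.2745) (array([ 0.4361, -0.2359]), 24) (array([ 0.4186, -0.2717]), 31)
```

Call:
arm_command --deltas '[{"offset":[-0.235,0.866,0],"spin":0},{"offset":[-0.235,0.866,0],"spin":0},{"offset":[-0.235,0.866,0],"spin":0},{"offset":[-0.235,0.866,0],"spin":0},{"offset":[-0.235,0.866,0],"spin":0},{"offset":[-0.235,0.866,0],"spin":0},{"offset":[-0.235,0.866,0],"spin":0},{"offset":[-0.235,0.866,0],"spin":0},{"offset":[0,0,0],"spin":0},{"offset":[0,0,0],"spin":0}]'

```text
time_s: 13.13
eef_pos: [0.613, 0.0131, 0.2188]
orientation: [0.011, -3.138, -0.003]
force: [0.2, -1.0, -1.7]
gripper_width: 0.538
finger_force: 30.0
```

Call:
arm_command --deltas '[{"offset":[0,0,0.6],"spin":0},{"offset":[0,0,0.8],"spin":0},{"offset":[0,0,0.6],"spin":0},{"offset":[0,0,0.3],"spin":0},{"offset":[0,0,0.2],"spin":0},{"offset":[0,0,0],"spin":0},{"offset":[0,0,0],"spin":0},{"offset":[0,0,0],"spin":0}]'

```text
time_s: 13.8
eef_pos: [0.6155, 0.0089, 0.1226]
orientation: [-0.0, 3.139, 0.0]
force: [0.3, 0.2, 0.3]
gripper_width: 0.541
finger_force: 30.0
```

Call:
arm_command --deltas '[{"offset":[0,0,0.13],"spin":0},{"offset":[0,0,0.07],"spin":0},{"offset":[0,0,0.03],"spin":0},{"offset":[0,0,0],"spin":0},{"offset":[0,0,0],"spin":0}]'

```text
time_s: 14.22
eef_pos: [0.6148, 0.009, 0.1131]
orientation: [-0.001, 3.14, -0.0]
force: [-1.0, -0.3, 5.9]
gripper_width: 0.54
finger_force: 30.0
```

Call:
arm_command --deltas '[{"offset":[0,0,0],"spin":0},{"offset":[0,0,0],"spin":0},{"offset":[0,0,0],"spin":0},{"offset":[0,0,0],"spin":0},{"offset":[0,0,-0.3],"spin":0},{"offset":[0,0,-1],"spin":0},{"offset":[0,0,-1],"spin":0},{"offset":[0,0,-0.5],"spin":0},{"offset":[0,0,0],"spin":0}]' --hand -0.43

```text
time_s: 14.97
eef_pos: [0.6182, 0.0096, 0.2312]
orientation: [-0.001, 3.131, 0.0]
force: [0.1, 1.4, 0.8]
gripper_width: 0.714
finger_force: 0.0
```

Call:
arm_command --deltas '[{"offset":[0.56,-0.79,0],"spin":0},{"offset":[0.56,-0.79,0],"spin":0},{"offset":[0.56,-0.79,0],"spin":0},{"offset":[0.56,-0.79,0],"spin":0},{"offset":[0.56,-0.79,0],"spin":0},{"offset":[0.56,-0.79,0],"spin":0},{"offset":[0.56,-0.79,0],"spin":0},{"offset":[0.56,-0.79,0],"spin":0},{"offset":[0.56,-0.79,0],"spin":0},{"offset":[0,0,0],"spin":0}]'

```text
time_s: 15.8
eef_pos: [0.4069, -0.2829, 0.224]
orientation: [-0.017, -3.138, 0.005]
force: [0.2, -0.8, 0.4]
gripper_width: 0.714
finger_force: 0.0
```

Call:
arm_command --deltas '[{"offset":[0,0,0],"spin":0},{"offset":[0,0,0],"spin":0}]'

```text
time_s: 15.97
eef_pos: [0.413, -0.275, 0.2241]
orientation: [0.0, 3.141, 0.001]
force: [-0.2, -0.3, 0.2]
gripper_width: 0.716
finger_force: 0.0
```

Call:
arm_command --deltas '[{"offset":[-0.1,0,1],"spin":0},{"offset":[0,0,1],"spin":0},{"offset":[0,0,1],"spin":0},{"offset":[0,0,1],"spin":0},{"offset":[0,0,0.7],"spin":0},{"offset":[0,0,0],"spin":0},{"offset":[0,0,0],"spin":0}]'

```text
time_s: 16.55
eef_pos: [0.4168, -0.273, 0.0349]
orientation: [0.005, -3.139, -0.005]
force: [0.3, -0.5, 0.5]
gripper_width: 0.714
finger_force: 0.0
```

Call:
arm_command --deltas '[{"offset":[0,0,0],"spin":0},{"offset":[0,0,0],"spin":0},{"offset":[0,0,0],"spin":0},{"offset":[0,0,0],"spin":0},{"offset":[0,0,0],"spin":0},{"offset":[0,0,0],"spin":0}]' --hand 1

```text
time_s: 17.05
eef_pos: [0.4187, -0.2763, 0.0382]
orientation: [-0.001, 3.138, -0.003]
force: [0.8, 1.6, 8.6]
gripper_width: 0.537
finger_force: 30.0
```

Call:
arm_command --deltas '[{"offset":[0,0,-0.4],"spin":0},{"offset":[0,0,-1],"spin":0},{"offset":[0,0,-1],"spin":0},{"offset":[0,0,-1],"spin":0},{"offset":[0,0,-1],"spin":0},{"offset":[0,0,-0.3],"spin":0},{"offset":[0,0,0],"spin":0},{"offset":[0,0,0],"spin":0}]'

```text
time_s: 17.72
eef_pos: [0.4171, -0.2758, 0.2253]
orientation: [-0.0, 3.139, -0.003]
force: [0.6, 0.2, -0.6]
gripper_width: 0.537
finger_force: 30.0
```

```bash
python3 look.py 3
python3 - <<'E'
import cv2
t=cv2.imread('pics/top3.png')
cv2.imwrite('pics/d.png',cv2.resize(t[150:280,180:410],None,fx=3,fy=3,interpolation=cv2.INTER_CUBIC))
E
```

```text
top ring [ 0.5612 -0.0292] 32 tray [0.5736 0.0059] 48 diff [0.0124 0.0351] shk [0.0099 0.0359]
scene ring [ 0.5567 -0.0266] 29 tray [0.5692 0.0096] 55 diff [0.0125 0.0362] shk [0.0098 0.037 ]
```

View pics/d.png

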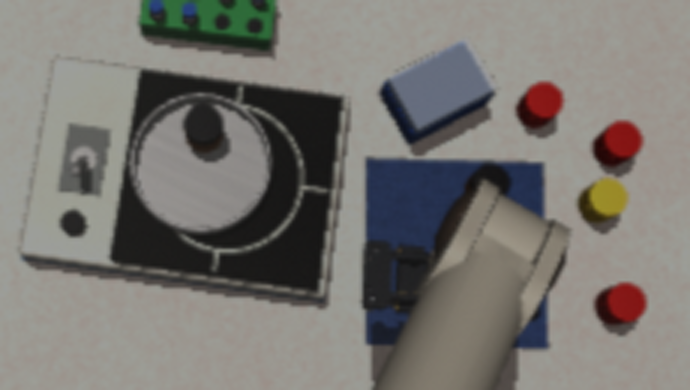

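Call:
arm_command --deltas '[{"offset":[-0.34,0.885,0],"spin":0},{"offset":[-0.34,0.885,0],"spin":0},{"offset":[-0.34,0.885,0],"spin":0},{"offset":[-0.34,0.885,0],"spin":0},{"offset":[-0.34,0.885,0],"spin":0},{"offset":[-0.34,0.885,0],"spin":0},{"offset":[-0.34,0.885,0],"spin":0},{"offset":[-0.34,0.885,0],"spin":0},{"offset":[0,0,0],"spin":0},{"offset":[0,0,0],"spin":0}]'

```text
time_s: 18.65
eef_pos: [0.5247, 0.011, 0.222]
orientation: [0.01, -3.138, -0.003]
force: [-1.3, -0.4, -0.4]
gripper_width: 0.537
finger_force: 30.0
```

Call:
arm_command --deltas '[{"offset":[0,0,0.6],"spin":0},{"offset":[0,0,0.8],"spin":0},{"offset":[0,0,0.6],"spin":0},{"offset":[0,0,0.3],"spin":0},{"offset":[0,0,0.2],"spin":0},{"offset":[0,0,0],"spin":0},{"offset":[0,0,0],"spin":0},{"offset":[0,0,0],"spin":0}]'

```text
time_s: 19.32
eef_pos: [0.5266, 0.0076, 0.1252]
orientation: [-0.0, 3.14, -0.0]
force: [0.0, -0.6, -0.8]
gripper_width: 0.534
finger_force: 30.0
```

Call:
arm_command --deltas '[{"offset":[0,0,0.13],"spin":0},{"offset":[0,0,0.07],"spin":0},{"offset":[0,0,0.04],"spin":0},{"offset":[0,0,0],"spin":0},{"offset":[0,0,0],"spin":0}]'

```text
time_s: 19.73
eef_pos: [0.5259, 0.0077, 0.1152]
orientation: [-0.001, 3.141, -0.001]
force: [-1.4, -0.2, 4.8]
gripper_width: 0.541
finger_force: 30.0
```

Call:
arm_command --deltas '[{"offset":[0,0,0],"spin":0},{"offset":[0,0,0],"spin":0},{"offset":[0,0,0],"spin":0},{"offset":[0,0,0],"spin":0},{"offset":[0,0,-0.3],"spin":0},{"offset":[0,0,-1],"spin":0},{"offset":[0,0,-1],"spin":0},{"offset":[0,0,-0.5],"spin":0},{"offset":[0,0,0],"spin":0}]' --hand -0.43

```text
time_s: 20.48
eef_pos: [0.5292, 0.0083, 0.2327]
orientation: [-0.001, 3.131, -0.0]
force: [0.1, -0.2, -0.7]
gripper_width: 0.715
finger_force: 0.0
```

```bash
python3 look.py 4; python3 jars.py 4;python3 - <<'E'
from h import *
for n in('top','scene'):
  for l in('jar1','bottle'): print(n,l,[(pix2w(n,d['uv'],.004)[:2].round(3),round(d['score'],2)) for d in manip.mark_of(n,l)])
E
```

```text
top ring [ 0.5611 -0.0292] 18 tray [ 0.5898 -0.0051] 10 diff [0.0287 0.0241] shk [0.0269 0.0261]
scene ring [ 0.5574 -0.0272] 23 tray [0.5695 0.0094] 46 diff [0.0121 0.0366] shk [0.0095 0.0374]
jar (0.582, -0.407) (array([ 0.5858, -0.4146]), 30) (array([ 0.5713, -0.3793]), 27)
jar (0.4575, -0.39) (array([ 0.4584, -0.3916]), 16) (array([ 0.4597, -0.3864]), 56)
jar (0.417, -0.2745) (array([ 0.3833, -0.2742]), 17) (array([ 0.4357, -0.2652]), 20)
top jar1 [(array([ 0.574, -0.522]), 0.77), (array([ 0.586, -0.377]), 0.71), (array([ 0.441, -0.556]), 0.65), (array([ 0.451, -0.4  ]), 0.62), (array([ 0.638, -0.548]), 0.52), (array([ 0.703, -0.454]), 0.45)]
top bottle [(array([ 0.446, -0.389]), 0.74)]
scene jar1 [(array([ 0.582, -0.362]), 0.85), (array([ 0.473, -0.03 ]), 0.8), (array([ 0.441, -0.535]), 0.78), (array([ 0.561, -0.518]), 0.6), (array([ 0.639, -0.547]), 0.57), (array([ 0.451, -0.391]), 0.5)]
scene bottle [(array([ 0.481, -0.342]), 0.63), (array([ 0.568, -0.358]), 0.28)]
```

```bash
python3 - <<'E'
from h import *
print(pix2w('top',(351.9,211.6),.07),pix2w('scene',(179,143.3),.07))
for n in('top','scene'):
    im=cv2.imread(f'pics/{n}4.png').astype(float)
    for ch,g in (('B',im[:,:,0]),):
        for a in [(.582,-.39),(.4575,-.39)]:
            # dark disc: mean inside minus local ring, clipped so mat edge does not matter
            f=lambda c:np.mean(np.clip(samp(n,g,circ(c,.029,.07)),0,75)-samp(n,g,circ(c,.021,.07)))-np.mean(samp(n,g,circ(c,.012,.07)))
            print(n,a,[np.round(x,4) for x in best(f,a,span=10)])
E
python3 - <<'E'
import cv2
t=cv2.imread('pics/top4.png');s=cv2.imread('pics/scene4.png')
import numpy as np
a=cv2.resize(t[180:290,270:400],(520,440),interpolation=cv2.INTER_CUBIC);b=cv2.resize(s[100:210,120:250],(520,440),interpolation=cv2.INTER_CUBIC)
cv2.imwrite('pics/e.png',cv2.resize(np.hstack([a,b]),(800,340)))
E
```

```text
[ 0.57543494 -0.40338065  0.07      ] [ 0.57642353 -0.39754781  0.07      ]
top (0.582, -0.39) [array([ 0.5759, -0.3684]), np.float64(6.6989)]
top (0.4575, -0.39) [array([ 0.4511, -0.382 ]), np.float64(4.6037)]
scene (0.582, -0.39) [array([ 0.5772, -0.3634]), np.float64(25.1718)]
scene (0.4575, -0.39) [array([ 0.4583, -0.3843]), np.float64(32.7771)]
```

View pics/e.png

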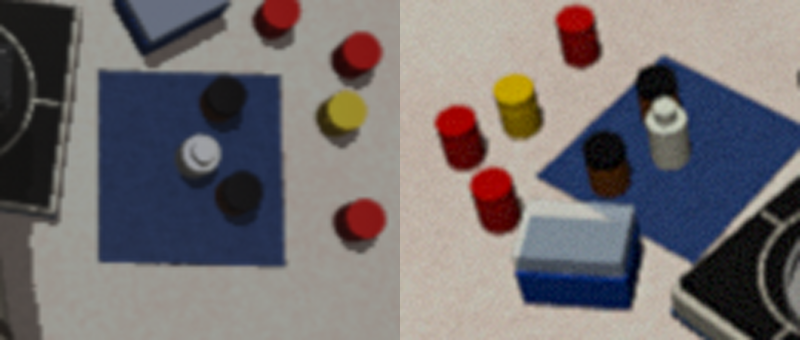

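Jar1 was knocked: it now shows at about top pixel (342,212), i.e. ≈(0.577,-0.367). Bottle stands at top pixel (336,230), jar2 at (348,243).

Call:
arm_command --deltas '[{"offset":[-0.12,-0.935,0],"spin":0},{"offset":[-0.12,-0.935,0],"spin":0},{"offset":[-0.12,-0.935,0],"spin":0},{"offset":[-0.12,-0.935,0],"spin":0},{"offset":[-0.12,-0.935,0],"spin":0},{"offset":[-0.12,-0.935,0],"spin":0},{"offset":[-0.12,-0.935,0],"spin":0},{"offset":[-0.12,-0.935,0],"spin":0},{"offset":[-0.12,-0.935,0],"spin":0},{"offset":[-0.12,-0.935,0],"spin":0}]' --hand -0.6

```text
time_s: 21.62
eef_pos: [0.573, -0.3676, 0.2246]
orientation: [0.001, -3.139, -0.002]
force: [0.6, 0.6, -0.3]
gripper_width: 0.801
finger_force: 0.0
```

Call:
arm_command --deltas '[{"offset":[0,0,0],"spin":0},{"offset":[0,0,0],"spin":0},{"offset":[0,0,0],"spin":0}]'

```text
time_s: 21.87
eef_pos: [0.5732, -0.3651, 0.2246]
orientation: [0.001, -3.139, -0.004]
force: [-0.1, 0.3, -0.1]
gripper_width: 0.8
finger_force: 0.0
```

Call:
arm_command --deltas '[{"offset":[-0.08,-0.03,1],"spin":0},{"offset":[0,0,1],"spin":0},{"offset":[0,0,1],"spin":0},{"offset":[0,0,1],"spin":0},{"offset":[0,0,0.72],"spin":0},{"offset":[0,0,0],"spin":0},{"offset":[0,0,0],"spin":0}]'

```text
time_s: 22.45
eef_pos: [0.576, -0.3642, 0.0359]
orientation: [0.005, -3.138, -0.006]
force: [-0.1, -0.7, 1.1]
gripper_width: 0.799
finger_force: 0.0
```

Call:
arm_command --deltas '[{"offset":[0,0,0],"spin":0},{"offset":[0,0,0],"spin":0},{"offset":[0,0,0],"spin":0},{"offset":[0,0,0],"spin":0},{"offset":[0,0,0],"spin":0},{"offset":[0,0,0],"spin":0},{"offset":[0,0,0],"spin":0}]' --hand 1

```text
time_s: 23.03
eef_pos: [0.5782, -0.368, 0.0399]
orientation: [-0.0, 3.139, -0.002]
force: [-0.2, 0.6, 7.2]
gripper_width: 0.541
finger_force: 30.0
```

Call:
arm_command --deltas '[{"offset":[0,0,-0.4],"spin":0},{"offset":[0,0,-1],"spin":0},{"offset":[0,0,-1],"spin":0},{"offset":[0,0,-1],"spin":0},{"offset":[0,0,-1],"spin":0},{"offset":[0,0,-0.3],"spin":0},{"offset":[0,0,0],"spin":0},{"offset":[0,0,0],"spin":0}]'

```text
time_s: 23.7
eef_pos: [0.5771, -0.3677, 0.2266]
orientation: [-0.0, 3.14, -0.002]
force: [-0.7, -0.4, -0.8]
gripper_width: 0.538
finger_force: 30.0
```

```bash
python3 look.py 5
```

```text
top ring [ 0.5611 -0.0293] 32 tray [0.5737 0.0058] 50 diff [0.0126 0.0351] shk [0.0101 0.0359]
scene ring [ 0.5571 -0.0268] 27 tray [0.5692 0.0098] 51 diff [0.0121 0.0366] shk [0.0094 0.0373]
```

Call:
arm_command --deltas '[{"offset":[0.015,0.916,0],"spin":0},{"offset":[0.015,0.916,0],"spin":0},{"offset":[0.015,0.916,0],"spin":0},{"offset":[0.015,0.916,0],"spin":0},{"offset":[0.015,0.916,0],"spin":0},{"offset":[0.015,0.916,0],"spin":0},{"offset":[0.015,0.916,0],"spin":0},{"offset":[0.015,0.916,0],"spin":0},{"offset":[0.015,0.916,0],"spin":0},{"offset":[0,0,0],"spin":0}]'

```text
time_s: 24.63
eef_pos: [0.5696, -0.0268, 0.2238]
orientation: [0.019, -3.138, -0.01]
force: [0.2, 0.7, -0.5]
gripper_width: 0.54
finger_force: 30.0
```

Call:
arm_command --deltas '[{"offset":[0,0,0],"spin":0},{"offset":[0,0,0.5],"spin":0},{"offset":[0,0,0.8],"spin":0},{"offset":[0,0,0.6],"spin":0},{"offset":[0,0,0.3],"spin":0},{"offset":[0,0,0.2],"spin":0},{"offset":[0,0,0],"spin":0},{"offset":[0,0,0],"spin":0},{"offset":[0,0,0],"spin":0}]'

```text
time_s: 25.38
eef_pos: [0.5725, -0.0379, 0.1308]
orientation: [-0.0, 3.139, -0.0]
force: [0.1, 0.2, -0.7]
gripper_width: 0.537
finger_force: 30.0
```

Call:
arm_command --deltas '[{"offset":[0,0,0.2],"spin":0},{"offset":[0,0,0.1],"spin":0},{"offset":[0,0,0.04],"spin":0},{"offset":[0,0,0],"spin":0},{"offset":[0,0,0],"spin":0}]'

```text
time_s: 25.8
eef_pos: [0.5716, -0.0377, 0.1168]
orientation: [-0.001, 3.141, -0.001]
force: [-2.3, 0.0, 5.5]
gripper_width: 0.537
finger_force: 30.0
```

Call:
arm_command --deltas '[{"offset":[0,0,0],"spin":0},{"offset":[0,0,0],"spin":0},{"offset":[0,0,0],"spin":0},{"offset":[0,0,0],"spin":0},{"offset":[0,0,-0.3],"spin":0},{"offset":[0,0,-1],"spin":0},{"offset":[0,0,-1],"spin":0},{"offset":[0,0,-0.5],"spin":0},{"offset":[0,0,0],"spin":0}]' --hand -0.43

```text
time_s: 26.55
eef_pos: [0.5752, -0.0374, 0.2348]
orientation: [-0.001, 3.131, -0.001]
force: [-0.5, 0.4, 0.1]
gripper_width: 0.713
finger_force: 0.0
```

Call:
arm_command --deltas '[{"offset":[0.29,-0.876,0],"spin":0},{"offset":[0.29,-0.876,0],"spin":0},{"offset":[0.29,-0.876,0],"spin":0},{"offset":[0.29,-0.876,0],"spin":0},{"offset":[0.29,-0.876,0],"spin":0},{"offset":[0.29,-0.876,0],"spin":0},{"offset":[0.29,-0.876,0],"spin":0},{"offset":[0.29,-0.876,0],"spin":0},{"offset":[0.29,-0.876,0],"spin":0},{"offset":[0.29,-0.876,0],"spin":0}]'

```text
time_s: 27.38
eef_pos: [0.4545, -0.3895, 0.2281]
orientation: [0.001, -3.141, -0.0]
force: [0.3, -0.4, -0.1]
gripper_width: 0.714
finger_force: 0.0
```

Call:
arm_command --deltas '[{"offset":[0,0,0],"spin":0},{"offset":[0,0,0],"spin":0},{"offset":[0,0,0],"spin":0}]'

```text
time_s: 27.63
eef_pos: [0.4556, -0.3873, 0.2277]
orientation: [0.0, -3.142, -0.002]
force: [0.2, 0.1, 0.5]
gripper_width: 0.714
finger_force: 0.0
```

```bash
python3 look.py 6; python3 jars.py 6|sed -n 2p
```

```text
top ring [ 0.5611 -0.0292] 32 tray [0.5737 0.0061] 51 diff [0.0127 0.0352] shk [0.0101 0.0361]
scene ring [ 0.5571 -0.0269] 26 tray [0.5694 0.0094] 45 diff [0.0122 0.0363] shk [0.0096 0.0371]
jar (0.4575, -0.39) (array([ 0.4432, -0.3889]), 12) (array([ 0.463 , -0.3843]), 37)
```

Call:
arm_command --deltas '[{"offset":[-0.05,0,1],"spin":0},{"offset":[0,0,1],"spin":0},{"offset":[0,0,1],"spin":0},{"offset":[0,0,1],"spin":0},{"offset":[0,0,0.8],"spin":0},{"offset":[0,0,0],"spin":0},{"offset":[0,0,0],"spin":0}]'

```text
time_s: 28.32
eef_pos: [0.4572, -0.3855, 0.0347]
orientation: [0.005, -3.139, -0.005]
force: [0.2, -0.1, 1.9]
gripper_width: 0.714
finger_force: 0.0
```

Call:
arm_command --deltas '[{"offset":[0,0,0],"spin":0},{"offset":[0,0,0],"spin":0},{"offset":[0,0,0],"spin":0},{"offset":[0,0,0],"spin":0},{"offset":[0,0,0],"spin":0},{"offset":[0,0,0],"spin":0},{"offset":[0,0,0],"spin":0}]' --hand 1

```text
time_s: 28.9
eef_pos: [0.4595, -0.3893, 0.0388]
orientation: [-0.001, 3.138, -0.005]
force: [0.1, 0.9, 7.1]
gripper_width: 0.54
finger_force: 30.0
```

Call:
arm_command --deltas '[{"offset":[0,0,-0.4],"spin":0},{"offset":[0,0,-1],"spin":0},{"offset":[0,0,-1],"spin":0},{"offset":[0,0,-1],"spin":0},{"offset":[0,0,-1],"spin":0},{"offset":[0,0,-0.3],"spin":0},{"offset":[0,0,0],"spin":0},{"offset":[0,0,0],"spin":0}]'

```text
time_s: 29.57
eef_pos: [0.4578, -0.3885, 0.2255]
orientation: [-0.0, 3.14, -0.003]
force: [-0.2, 0.1, -1.4]
gripper_width: 0.54
finger_force: 30.0
```

Call:
arm_command --deltas '[{"offset":[-0.237,0.922,0],"spin":0},{"offset":[-0.237,0.922,0],"spin":0},{"offset":[-0.237,0.922,0],"spin":0},{"offset":[-0.237,0.922,0],"spin":0},{"offset":[-0.237,0.922,0],"spin":0},{"offset":[-0.237,0.922,0],"spin":0},{"offset":[-0.237,0.922,0],"spin":0},{"offset":[-0.237,0.922,0],"spin":0},{"offset":[-0.237,0.922,0],"spin":0},{"offset":[-0.237,0.922,0],"spin":0}]'

```text
time_s: 30.4
eef_pos: [0.5507, -0.0175, 0.2219]
orientation: [0.001, -3.138, -0.0]
force: [1.0, 0.2, 0.2]
gripper_width: 0.537
finger_force: 30.0
```

Call:
arm_command --deltas '[{"offset":[-0.237,0.922,0],"spin":0},{"offset":[-0.237,0.922,0],"spin":0},{"offset":[0,0,0],"spin":0},{"offset":[0,0,0],"spin":0},{"offset":[0,0,0],"spin":0}]'

```text
time_s: 30.82
eef_pos: [0.5697, 0.0541, 0.222]
orientation: [0.002, -3.138, 0.001]
force: [0.9, 0.2, -1.4]
gripper_width: 0.539
finger_force: 30.0
```

Call:
arm_command --deltas '[{"offset":[0,0,0.5],"spin":0},{"offset":[0,0,0.8],"spin":0},{"offset":[0,0,0.6],"spin":0},{"offset":[0,0,0.3],"spin":0},{"offset":[0,0,0.2],"spin":0},{"offset":[0,0,0],"spin":0},{"offset":[0,0,0],"spin":0},{"offset":[0,0,0],"spin":0}]'

```text
time_s: 31.48
eef_pos: [0.5722, 0.0544, 0.1293]
orientation: [-0.0, 3.139, 0.0]
force: [0.6, -0.6, -0.3]
gripper_width: 0.538
finger_force: 30.0
```

Call:
arm_command --deltas '[{"offset":[0,0,0.2],"spin":0},{"offset":[0,0,0.1],"spin":0},{"offset":[0,0,0.03],"spin":0},{"offset":[0,0,0],"spin":0},{"offset":[0,0,0],"spin":0}]'

```text
time_s: 31.9
eef_pos: [0.5715, 0.0545, 0.1157]
orientation: [-0.001, 3.14, -0.001]
force: [-2.3, -0.6, 5.0]
gripper_width: 0.539
finger_force: 30.0
```

Call:
arm_command --deltas '[{"offset":[0,0,0],"spin":0},{"offset":[0,0,0],"spin":0},{"offset":[0,0,0],"spin":0},{"offset":[0,0,0],"spin":0},{"offset":[0,0,-0.3],"spin":0},{"offset":[0,0,-1],"spin":0},{"offset":[0,0,-1],"spin":0},{"offset":[0,0,-0.5],"spin":0},{"offset":[0,0,0],"spin":0}]' --hand -0.43

```text
time_s: 32.65
eef_pos: [0.5748, 0.0554, 0.2335]
orientation: [-0.001, 3.131, 0.001]
force: [0.4, 0.3, -0.1]
gripper_width: 0.713
finger_force: 0.0
```

Call:
arm_command --deltas '[{"offset":[0,1,0],"spin":0},{"offset":[0,1,0],"spin":0},{"offset":[0,1,0],"spin":0},{"offset":[0,1,0],"spin":0},{"offset":[0,0,0],"spin":0},{"offset":[0,0,0],"spin":0},{"offset":[0,0,0],"spin":0}]' --hand 1

```text
time_s: 33.23
eef_pos: [0.5707, 0.2142, 0.2265]
orientation: [0.002, -3.141, 0.001]
force: [-0.5, -0.3, -0.6]
gripper_width: 0.256
finger_force: 0.0
```

```bash
python3 look.py 7;python3 - <<'E'
import cv2
import numpy as np
t=cv2.imread('pics/top7.png');s=cv2.imread('pics/scene7.png')
a=cv2.resize(t[150:290,180:380],(600,420),interpolation=cv2.INTER_CUBIC);b=cv2.resize(s[90:240,130:350],(600,409),interpolation=cv2.INTER_CUBIC)
cv2.imwrite('pics/f.png',cv2.resize(np.vstack([a,b]),(430,595)))
E
```

```text
top ring [ 0.5611 -0.029 ] 33 tray [0.5737 0.006 ] 49 diff [0.0125 0.035 ] shk [0.01   0.0358]
scene ring [ 0.5578 -0.0271] 29 tray [0.5695 0.0092] 44 diff [0.0117 0.0362] shk [0.009 0.037]
```

View pics/f.png

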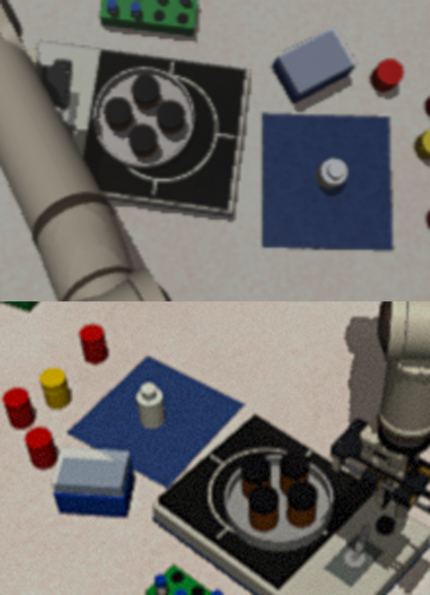

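Call:
arm_command --deltas '[{"offset":[-0.02,-0.95,0],"spin":0},{"offset":[0,-0.95,0],"spin":0},{"offset":[0,0,0],"spin":0},{"offset":[0,0,0],"spin":0},{"offset":[0,0,0.8],"spin":0},{"offset":[0,0,0.8],"spin":0},{"offset":[0,0,0.8],"spin":0},{"offset":[0,0,0.5],"spin":0},{"offset":[0,0,0.3],"spin":0},{"offset":[0,0,0],"spin":0}]' --hand 1

```text
time_s: 34.17
eef_pos: [0.5698, 0.138, 0.0961]
orientation: [0.0, -3.137, 0.001]
force: [-0.6, 0.2, 0.6]
gripper_width: 0.003
finger_force: 0.0
```

Call:
arm_command --deltas '[{"offset":[0,0,0],"spin":0},{"offset":[0,0,0],"spin":0},{"offset":[0,0,0],"spin":0},{"offset":[0,0,0],"spin":0}]'

```text
time_s: 34.5
eef_pos: [0.5731, 0.1389, 0.1005]
orientation: [-0.0, 3.139, 0.001]
force: [0.7, 0.3, -0.7]
gripper_width: 0.006
finger_force: 0.0
```

Call:
arm_command --deltas '[{"offset":[0.03,0,0.22],"spin":0},{"offset":[0,-0.1,0],"spin":0},{"offset":[0,-0.1,0],"spin":0},{"offset":[0,-0.1,0],"spin":0},{"offset":[0,-0.1,0],"spin":0},{"offset":[0,-0.05,0],"spin":0},{"offset":[0,-0.05,0],"spin":0},{"offset":[0,-0.05,0],"spin":0},{"offset":[0,-0.05,0],"spin":0},{"offset":[0,-0.05,0],"spin":0}]'

```text
time_s: 35.33
eef_pos: [0.5707, 0.1136, 0.0901]
orientation: [-0.002, 3.141, 0.002]
force: [-0.6, 2.1, -0.0]
gripper_width: 0.006
finger_force: 1.4
```

Call:
arm_command --deltas '[{"offset":[0,-0.05,0],"spin":0},{"offset":[0,-0.05,0],"spin":0},{"offset":[0,-0.05,0],"spin":0}]'

```text
time_s: 35.58
eef_pos: [0.5707, 0.1067, 0.09]
orientation: [-0.001, 3.141, 0.001]
force: [0.3, 2.9, -0.6]
gripper_width: 0.008
finger_force: 1.5
```

Call:
arm_command --deltas '[{"offset":[0,-0.05,0],"spin":0},{"offset":[0,-0.05,0],"spin":0},{"offset":[0,-0.05,0],"spin":0},{"offset":[0,-0.05,0],"spin":0},{"offset":[0,-0.05,0],"spin":0},{"offset":[0,-0.05,0],"spin":0},{"offset":[0,-0.05,0],"spin":0},{"offset":[0,0.2,0],"spin":0},{"offset":[0,0.2,0],"spin":0}]'

```text
time_s: 36.33
eef_pos: [0.5707, 0.107, 0.0898]
orientation: [-0.003, -3.141, 0.003]
force: [0.4, 0.2, 0.3]
gripper_width: 0.005
finger_force: 0.0
```

```bash
python3 look.py 8 .5715 -.01
```

```text
top ring [ 0.5602 -0.0298] 20 tray [ 0.5722 -0.0192] 37 diff [0.0121 0.0106] shk [0.0113 0.0115]
scene ring [ 0.5592 -0.0249] 21 tray [ 0.567 -0.017] 26 diff [0.0078 0.0079] shk [0.0072 0.0085]
```

Call:
arm_command --deltas '[{"offset":[0,-0.1,0],"spin":0},{"offset":[0,-0.1,0],"spin":0},{"offset":[0,-0.1,0],"spin":0},{"offset":[0,-0.05,0],"spin":0},{"offset":[0,-0.05,0],"spin":0},{"offset":[0,-0.05,0],"spin":0},{"offset":[0,-0.05,0],"spin":0},{"offset":[0,-0.05,0],"spin":0},{"offset":[0,-0.05,0],"spin":0},{"offset":[0,-0.05,0],"spin":0}]'

```text
time_s: 37.27
eef_pos: [0.5706, 0.0827, 0.09]
orientation: [0.001, -3.142, -0.0]
force: [0.7, 3.0, 0.3]
gripper_width: 0.007
finger_force: 1.3
```

Call:
arm_command --deltas '[{"offset":[0,-0.05,0],"spin":0},{"offset":[0,0,0],"spin":0},{"offset":[0,0,0],"spin":0}]'

```text
time_s: 37.52
eef_pos: [0.5707, 0.08, 0.09]
orientation: [-0.0, -3.141, 0.001]
force: [0.4, 1.9, -1.4]
gripper_width: 0.008
finger_force: 0.6
```

Call:
arm_command --deltas '[{"offset":[0,0.2,0],"spin":0},{"offset":[0,0.3,0],"spin":0},{"offset":[0,0,-1],"spin":0},{"offset":[0,0,-1],"spin":0},{"offset":[0,0,-1],"spin":0},{"offset":[0,1,0],"spin":0},{"offset":[0,1,0],"spin":0},{"offset":[0,1,0],"spin":0},{"offset":[0,0,0],"spin":0}]'

```text
time_s: 38.27
eef_pos: [0.5679, 0.2332, 0.2114]
orientation: [-0.02, 3.141, 0.012]
force: [-0.9, 2.0, 0.2]
gripper_width: 0.005
finger_force: 0.0
```

```bash
python3 look.py 9 .571 -.028
```

```text
top ring [ 0.5614 -0.0292] 28 tray [ 0.5715 -0.0309] 51 diff [ 0.0101 -0.0017] shk [ 0.0102 -0.001 ]
scene ring [ 0.5568 -0.0248] 24 tray [ 0.566  -0.0288] 43 diff [ 0.0093 -0.0041] shk [ 0.0095 -0.0034]
```

Call:
arm_command --deltas '[{"offset":[-0.385,-0.81,0],"spin":0},{"offset":[-0.385,-0.81,0],"spin":0},{"offset":[-0.385,-0.81,0],"spin":0},{"offset":[-0.385,-0.81,0],"spin":0},{"offset":[-0.385,-0.81,0],"spin":0},{"offset":[-0.385,-0.81,0],"spin":0},{"offset":[-0.385,-0.81,0],"spin":0},{"offset":[-0.385,-0.81,0],"spin":0},{"offset":[0,0,0],"spin":0},{"offset":[0,0,0],"spin":0}]'

```text
time_s: 39.2
eef_pos: [0.6939, -0.0446, 0.209]
orientation: [-0.012, -3.14, 0.004]
force: [0.5, 0.3, -0.4]
gripper_width: 0.006
finger_force: 0.0
```

Call:
arm_command --deltas '[{"offset":[0,0,0],"spin":0},{"offset":[0,0,0],"spin":0}]'

```text
time_s: 39.37
eef_pos: [0.6933, -0.0373, 0.2098]
orientation: [0.003, -3.141, -0.001]
force: [-0.4, 0.3, 0.5]
gripper_width: 0.002
finger_force: 0.0
```

Call:
arm_command --deltas '[{"offset":[0,0.18,0.8],"spin":0},{"offset":[0,0,0.8],"spin":0},{"offset":[0,0,0.8],"spin":0},{"offset":[0,0,0.55],"spin":0},{"offset":[0,0,0],"spin":0},{"offset":[0,0,0],"spin":0},{"offset":[0,0,0],"spin":0}]'

```text
time_s: 39.95
eef_pos: [0.695, -0.0302, 0.0939]
orientation: [-0.003, 3.139, 0.001]
force: [0.9, -0.2, 0.3]
gripper_width: 0.003
finger_force: 0.0
```

Call:
arm_command --deltas '[{"offset":[0.1,0,0],"spin":0},{"offset":[0.1,0,0],"spin":0},{"offset":[0.1,0,0],"spin":0},{"offset":[0.1,0,0],"spin":0},{"offset":[0.05,0,0],"spin":0},{"offset":[0.05,0,0],"spin":0},{"offset":[0.05,0,0],"spin":0},{"offset":[0.05,0,0],"spin":0},{"offset":[0.05,0,0],"spin":0},{"offset":[0.05,0,0],"spin":0}]'

```text
time_s: 40.78
eef_pos: [0.6666, -0.0315, 0.0923]
orientation: [-0.001, 3.14, 0.0]
force: [2.6, -0.3, 0.3]
gripper_width: 0.004
finger_force: 1.5
```

Call:
arm_command --deltas '[{"offset":[0.05,0,0],"spin":0},{"offset":[0.05,0,0],"spin":0},{"offset":[0.05,0,0],"spin":0},{"offset":[0,0,0],"spin":0},{"offset":[0,0,0],"spin":0}]'

```text
time_s: 41.2
eef_pos: [0.6598, -0.0314, 0.0921]
orientation: [0.001, -3.141, 0.0]
force: [2.2, -0.4, 1.3]
gripper_width: 0.005
finger_force: 1.0
```

Call:
arm_command --deltas '[{"offset":[-0.2,0,0],"spin":0},{"offset":[-0.3,0,0],"spin":0},{"offset":[0,0,0],"spin":0}]'

```text
time_s: 41.45
eef_pos: [0.681, -0.0313, 0.0916]
orientation: [0.001, -3.141, -0.001]
force: [0.6, 0.6, 0.0]
gripper_width: 0.003
finger_force: 0.0
```

```bash
python3 look.py 10 .561 -.028
```

```text
top ring [ 0.5597 -0.0292] 14 tray [ 0.5518 -0.0215] 20 diff [-0.0078  0.0077] shk [-0.0084  0.0071]
scene ring [ 0.5562 -0.024 ] 20 tray [ 0.5787 -0.0035] 22 diff [0.0225 0.0205] shk [0.021  0.0221]
```

Call:
arm_command --deltas '[{"offset":[0,0,-1],"spin":0},{"offset":[0,0,-1],"spin":0},{"offset":[0,0,-1],"spin":0},{"offset":[0.5,-0.7,0],"spin":0},{"offset":[0.5,-0.7,0],"spin":0},{"offset":[0.5,-0.7,0],"spin":0},{"offset":[0.5,-0.7,0],"spin":0},{"offset":[0.5,-0.7,0],"spin":0},{"offset":[0.5,-0.7,0],"spin":0},{"offset":[0,0,0],"spin":0}]'

```text
time_s: 42.38
eef_pos: [0.5539, -0.208, 0.2112]
orientation: [-0.016, -3.136, 0.007]
force: [-0.7, -1.4, 0.3]
gripper_width: 0.003
finger_force: 0.0
```

Call:
arm_command --deltas '[{"offset":[0,0,0],"spin":0},{"offset":[0,0,0],"spin":0}]'

```text
time_s: 42.55
eef_pos: [0.5596, -0.1989, 0.2119]
orientation: [0.0, -3.141, -0.001]
force: [0.5, 0.3, -0.8]
gripper_width: 0.005
finger_force: 0.0
```

```bash
python3 look.py 11 .561 -.028
```

```text
top ring [ 0.5594 -0.0293] 27 tray [ 0.5622 -0.0307] 42 diff [ 0.0028 -0.0014] shk [ 0.0028 -0.0012]
scene ring [ 0.5571 -0.025 ] 33 tray [ 0.5536 -0.0277] 43 diff [-0.0035 -0.0026] shk [-0.0033 -0.0029]
```

Call:
arm_command --deltas '[{"offset":[0,0.8,0],"spin":0},{"offset":[0,0,0],"spin":0},{"offset":[0,0,0.8],"spin":0},{"offset":[0,0,0.8],"spin":0},{"offset":[0,0,0.8],"spin":0},{"offset":[0,0,0.6],"spin":0},{"offset":[0,0,0],"spin":0},{"offset":[0,0,0],"spin":0},{"offset":[0,0,0],"spin":0}]'

```text
time_s: 43.4
eef_pos: [0.5615, -0.1665, 0.0933]
orientation: [-0.003, 3.14, 0.0]
force: [0.3, 0.4, 0.5]
gripper_width: 0.009
finger_force: 0.0
```

Call:
arm_command --deltas '[{"offset":[0,0.1,0],"spin":0},{"offset":[0,0.1,0],"spin":0},{"offset":[0,0.1,0],"spin":0},{"offset":[0,0.1,0],"spin":0},{"offset":[0,0.05,0],"spin":0},{"offset":[0,0.05,0],"spin":0},{"offset":[0,0.05,0],"spin":0},{"offset":[0,0.05,0],"spin":0}]'

```text
time_s: 44.07
eef_pos: [0.5599, -0.1434, 0.092]
orientation: [0.0, -3.142, 0.0]
force: [-0.3, 0.1, -0.5]
gripper_width: 0.005
finger_force: 0.0
```

Call:
arm_command --deltas '[{"offset":[0,0.025,0],"spin":0},{"offset":[0,0.025,0],"spin":0}]'

```text
time_s: 44.23
eef_pos: [0.56, -0.1414, 0.0919]
orientation: [0.001, -3.141, -0.0]
force: [-0.7, -0.7, -0.5]
gripper_width: 0.003
finger_force: 0.0
```

Call:
arm_command --deltas '[{"offset":[0,0.025,0],"spin":0},{"offset":[0,0.025,0],"spin":0}]'

```text
time_s: 44.4
eef_pos: [0.56, -0.1395, 0.0919]
orientation: [0.0, -3.142, 0.0]
force: [-0.2, -0.7, -0.9]
gripper_width: 0.005
finger_force: 0.0
```

Call:
arm_command --deltas '[{"offset":[0,0.025,0],"spin":0}]'

```text
time_s: 44.48
eef_pos: [0.5599, -0.1385, 0.0919]
orientation: [0.0, -3.141, -0.0]
force: [0.7, -0.2, 0.2]
gripper_width: 0.0
finger_force: 0.0
```

Call:
arm_command --deltas '[{"offset":[0,0.025,0],"spin":0}]'

```text
time_s: 44.57
eef_pos: [0.5599, -0.1374, 0.0919]
orientation: [0.0, -3.141, -0.0]
force: [0.1, -0.3, 0.3]
gripper_width: 0.005
finger_force: 0.0
```

Call:
arm_command --deltas '[{"offset":[0,0.025,0],"spin":0}]'

```text
time_s: 44.65
eef_pos: [0.56, -0.1364, 0.0919]
orientation: [0.0, -3.142, -0.0]
force: [-0.3, 1.5, -1.2]
gripper_width: 0.005
finger_force: 0.0
```

Call:
arm_command --deltas '[{"offset":[0,0.025,0],"spin":0}]'

```text
time_s: 44.73
eef_pos: [0.56, -0.1354, 0.092]
orientation: [0.001, -3.142, -0.0]
force: [-1.0, -0.3, 0.0]
gripper_width: 0.008
finger_force: 0.0
```

Call:
arm_command --deltas '[{"offset":[0,0.025,0],"spin":0}]'

```text
time_s: 44.82
eef_pos: [0.56, -0.1344, 0.092]
orientation: [0.001, -3.142, -0.0]
force: [-0.3, 0.3, -0.6]
gripper_width: 0.005
finger_force: 0.0
```

Call:
arm_command --deltas '[{"offset":[0,0.025,0],"spin":0}]'

```text
time_s: 44.9
eef_pos: [0.5599, -0.1334, 0.092]
orientation: [0.001, -3.142, -0.0]
force: [0.4, -0.1, 0.2]
gripper_width: 0.003
finger_force: 0.2
```

Call:
arm_command --deltas '[{"offset":[0,0.025,0],"spin":0}]'

```text
time_s: 44.98
eef_pos: [0.56, -0.1328, 0.092]
orientation: [-0.001, 3.141, -0.001]
force: [0.2, -2.6, -0.1]
gripper_width: 0.007
finger_force: 1.0
```

Call:
arm_command --deltas '[{"offset":[0,0.025,0],"spin":0},{"offset":[0,0.02,0],"spin":0},{"offset":[0,0,0],"spin":0}]'

```text
time_s: 45.23
eef_pos: [0.56, -0.1315, 0.0921]
orientation: [0.0, 3.141, -0.001]
force: [-0.2, -3.6, 1.0]
gripper_width: 0.003
finger_force: 1.5
```

Call:
arm_command --deltas '[{"offset":[0,-0.1,0],"spin":0},{"offset":[0,-0.5,0],"spin":0},{"offset":[0,-0.5,0],"spin":0},{"offset":[0,0,-1],"spin":0},{"offset":[0,0,-1],"spin":0},{"offset":[0,0,-1],"spin":0},{"offset":[0,-1,0],"spin":0},{"offset":[0,-1,0],"spin":0},{"offset":[0,-1,0],"spin":0},{"offset":[0,0,0],"spin":0}]'

```text
time_s: 46.07
eef_pos: [0.5575, -0.3056, 0.2119]
orientation: [-0.017, -3.141, 0.009]
force: [-0.6, -2.5, 0.0]
gripper_width: 0.006
finger_force: 0.0
```

```bash
python3 look.py 12 .561 -.028;python3 - <<'E'
import cv2
import numpy as np
t=cv2.imread('pics/top12.png');s=cv2.imread('pics/scene12.png')
a=cv2.resize(t[165:255,200:320],(560,420),interpolation=cv2.INTER_CUBIC);b=cv2.resize(s[145:250,210:350],(560,420),interpolation=cv2.INTER_CUBIC)
cv2.imwrite('pics/g.png',cv2.resize(np.vstack([a,b]),(400,600)))
E
```

```text
top ring [ 0.5592 -0.0298] 31 tray [ 0.5623 -0.0292] 42 diff [0.003  0.0006] shk [0.003  0.0008]
scene ring [ 0.5573 -0.025 ] 33 tray [ 0.5537 -0.0265] 42 diff [-0.0036 -0.0016] shk [-0.0035 -0.0018]
```

View pics/g.png

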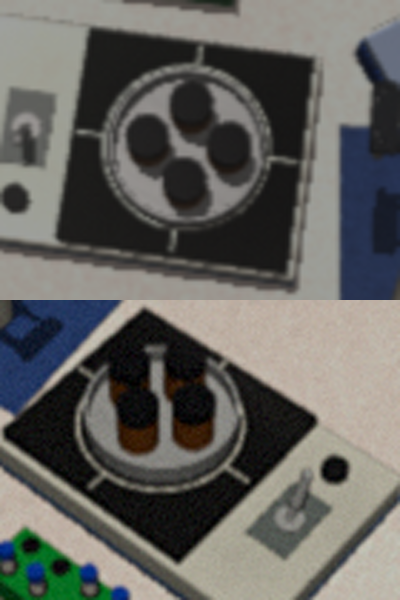

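Call:
arm_command --deltas '[{"offset":[0.11,0.977,-0.1],"spin":0},{"offset":[0.11,0.977,0],"spin":0},{"offset":[0.11,0.977,0],"spin":0},{"offset":[0.11,0.977,0],"spin":0},{"offset":[0.11,0.977,0],"spin":0},{"offset":[0.11,0.977,0],"spin":0},{"offset":[0.11,0.977,0],"spin":0},{"offset":[0.11,0.977,0],"spin":0},{"offset":[0.11,0.977,0],"spin":0},{"offset":[0.11,0.977,0],"spin":0}]'

```text
time_s: 47.0
eef_pos: [0.5141, 0.1002, 0.2161]
orientation: [0.006, -3.141, -0.002]
force: [0.6, 0.1, -0.1]
gripper_width: 0.003
finger_force: 0.0
```

Call:
arm_command --deltas '[{"offset":[0.11,0.977,0],"spin":0},{"offset":[0.11,0.9,0],"spin":0},{"offset":[0,0,0],"spin":0},{"offset":[0,0,0],"spin":0},{"offset":[0,0,0],"spin":0}]'

```text
time_s: 47.42
eef_pos: [0.5059, 0.1723, 0.2157]
orientation: [0.005, -3.141, 0.0]
force: [-0.8, -0.1, -0.2]
gripper_width: 0.007
finger_force: 0.0
```

Call:
arm_command --deltas '[{"offset":[0,-0.2,0.8],"spin":0},{"offset":[0,0,0.8],"spin":0},{"offset":[0,0,0.8],"spin":0},{"offset":[0,0,0.5],"spin":0},{"offset":[0,0,0],"spin":0},{"offset":[0,0,0],"spin":0},{"offset":[0,0,0],"spin":0}]'

```text
time_s: 48.0
eef_pos: [0.508, 0.1629, 0.1012]
orientation: [0.001, 3.14, 0.001]
force: [0.4, -0.1, 0.4]
gripper_width: 0.004
finger_force: 0.0
```

Call:
arm_command --deltas '[{"offset":[-0.2,0,0],"spin":0},{"offset":[-0.2,0,0],"spin":0},{"offset":[-0.2,0,0],"spin":0},{"offset":[-0.2,0,0],"spin":0},{"offset":[-0.2,0,0],"spin":0},{"offset":[-0.2,0,0],"spin":0},{"offset":[-0.2,0,0],"spin":0}]'

```text
time_s: 48.58
eef_pos: [0.564, 0.1632, 0.1]
orientation: [-0.0, 3.142, 0.0]
force: [0.4, -0.3, -0.1]
gripper_width: 0.002
finger_force: 0.0
```

Fallen over presumably (no force); push a touch more, retreat and check.

Call:
arm_command --deltas '[{"offset":[-0.1,0,0],"spin":0},{"offset":[0,0,0],"spin":0},{"offset":[0.5,0,0],"spin":0},{"offset":[0,0,-1],"spin":0},{"offset":[0,0,-1],"spin":0},{"offset":[0,0,-1],"spin":0},{"offset":[0,1,0],"spin":0},{"offset":[0,1,0],"spin":0},{"offset":[0,1,0],"spin":0},{"offset":[0,1,0],"spin":0}]'

```text
time_s: 49.42
eef_pos: [0.5468, 0.3244, 0.2205]
orientation: [0.001, 3.141, -0.0]
force: [0.4, 0.2, -0.6]
gripper_width: 0.002
finger_force: 0.0
```

Call:
arm_command --deltas '[{"offset":[0,1,0],"spin":0},{"offset":[0,1,0],"spin":0},{"offset":[0,0,0],"spin":0},{"offset":[0,0,0],"spin":0}]'

```text
time_s: 49.75
eef_pos: [0.5442, 0.4071, 0.2193]
orientation: [0.011, -3.139, -0.002]
force: [0.5, -0.9, -1.0]
gripper_width: 0.005
finger_force: 0.0
```

```bash
python3 look.py 13 .561 -.028;python3 - <<'E'
import cv2
import numpy as np
t=cv2.imread('pics/top13.png');s=cv2.imread('pics/scene13.png')
a=cv2.resize(t[150:290,180:380],(600,420),interpolation=cv2.INTER_CUBIC);b=cv2.resize(s[90:240,130:350],(600,409),interpolation=cv2.INTER_CUBIC)
cv2.imwrite('pics/i.png',cv2.resize(np.vstack([a,b]),(430,595)))
E
```

```text
top ring [ 0.5592 -0.0298] 32 tray [ 0.5623 -0.0292] 43 diff [0.0031 0.0006] shk [0.003  0.0008]
scene ring [ 0.5572 -0.025 ] 33 tray [ 0.5536 -0.0264] 44 diff [-0.0036 -0.0014] shk [-0.0035 -0.0017]
```

View pics/i.png

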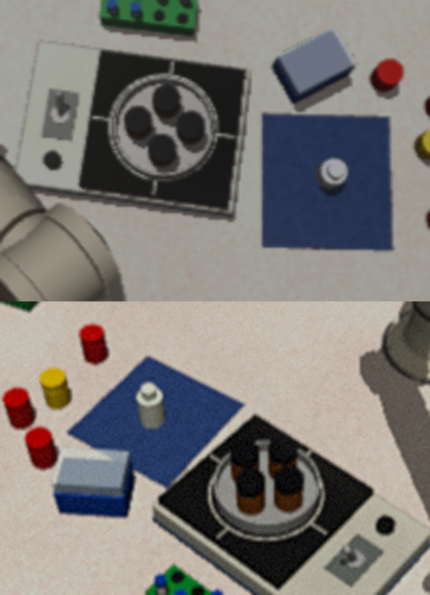

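The bat leans away from the robot (bat end at about crop pixel (62,98)), the tray is centred with four upright jars, and the bottle is on the mat.

```bash
python3 -c "
from h import *
print(manip.job_done())"
```

```text
the job is handed in; nothing more can be done
None
```

The job is handed in with every step carried out; the pictures show the toggle back on, the bottle on the mat, and the four-jar tray about 1 mm off the mark (3.5 mm in the worse camera), but no verdict came back.

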